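# Set the polarizer ring of a dish viewer to its red index dot

## Task

Without gripping anything, push the upright orange tab on the black polarizer ring around its arc with the outside of the fingers until the ring's white pointer points at the middle of the red dot on the scale. Then press the green lamp button fully down with the fingertips and let it come up again, with the ring still on the red dot. Do not pinch the tab between the fingers, and leave the petri dish in the ring and everything else where it is.

Things in the scene. Friction and masses are not known exactly. Their poses are not given: they have to be found in the camera images.
- viewer: Fixed round grey base of the dish viewer, 244 mm in diameter, its flat top 18 mm above the worktop, with black scale ticks near the rim. Origin: on the ring's axis at the underside (z = 0). Its -x axis points roughly at the robot. Nothing on it is higher than 35 mm except the tab.
- ring (a joint): Angle of the black polarizer ring about the vertical axis through the viewer's centre, rad, counter-clockwise positive seen from above. At 0 the tab and pointer lie on the viewer's own -x side; range -2.3 to 2.3. It turns stiffly (about 1.5 N sideways at the tab) and stays where it is left.
- ring_axis (a point): Point on the ring's axis at the ring's underside (20 mm above the worktop), turning with the ring: the tab and pointer lie along its -x axis. The ring is black, 142 mm outside, 112 mm inside, 12 mm high (top 32 mm above the worktop).
- tab (a point): Top middle of the upright orange tab on the ring, 84 mm from the ring's axis, 73 mm above the worktop. The tab is a plate 22 mm long radially, 12 mm thick along the arc, and stands free from 32 to 73 mm above the worktop. Push on either broad face.
- pointer (a point): Tip of the white pointer, straight out from the tab, 101 mm from the ring's axis, 30 mm above the worktop.
- red_dot: Fixed red index dot, 16 mm in diameter and 3 mm high, on the base's top about 108 mm from the ring's axis, on the left or the right side. Origin: its centre, 18 mm above the worktop. It is the target for the pointer.
- blue_dot: The same in blue on the other side; not the target.
- lamp_button (a joint): Travel of the green push button, m: 0 up, 0.006 fully down. It takes 5 N and springs back.
- lamp_button_top (a point): Centre of the green button's top, 22 mm above the worktop when up; the button is 36 mm in diameter and stands in a fixed round black housing (52 mm in diameter, 12 mm high), left of the viewer.
- dish: Loose petri dish, 91 mm in diameter, 15 mm high, lying on the viewer's window inside the ring. Origin: centre of its underside. To be left alone.
- green_bottle: Loose small bottle with a green cap, 44 mm in diameter, 90 mm high. Origin: centre of its underside. To be left alone.
- calculator: Loose black calculator lying flat, 123x82x16 mm. Origin: centre of its underside. To be left alone.
- beaker: Loose small clear beaker, 52 mm in diameter, 66 mm high. Origin: centre of its underside. To be left alone.
Mind the look-alikes: they are no part of the job. What is shaped like the part that bears lamp_button but purple or yellow is not meant.

How it is judged:
By the outcome, as a careful person would: the job done as asked, in the order asked, and still so for the second after the job is handed in, with the robot touching nothing.
It also fails if it takes over 58 s, if anything falls off the work surface, if the arm or the gripper's body presses on something with over 40 N, if the wrist force passes 120 N, or if a joint passes its speed limit or range.

## Robot

A 6-joint arm with a two-finger parallel gripper is mounted at the origin on a cart in front of the work surface, level with it; the furniture and walls round the work are solid. World frame = base frame: x ahead of the robot, y to its left, z up, the work surface at z = 0. Lengths are in mm, angles in rad, forces in N, time in s.
With the tool pointing down it reaches from about 250 to 775 mm from the base axis. Payload 4 kg.
Tool frame: the origin (TCP) lies at the very end of the fingers, on their centre line; the grasp point (between the pads) lies 19 mm behind it; z points along the fingers, y is the line along which they close (so a half turn about z gives the same grasp; the last joint's range is limited). The gripper opens to 94 mm and grips with 3 to 60 N. Pads are 16 mm wide; open, the fingers measure 119 mm over their backs; the gripper's body (75 mm by 177 mm) begins 78 mm behind the grasp point.
Start: joints at [1.015, 0.087, 1.371, -0, 1.684, -0.103], TCP at [240.629, 494.589, 205.506] pointing down, gripper open.
Joint ranges: [-3.1, 3.1], [-0.76, 2.03], [0.27, 2.55], [-1.08, 4.22], [0.17, 2.65], [-2.57, 2.57]. Speed limits (rad/s): [2.79, 2.79, 3.14, 3.14, 3.14, 3.14].

## Interface

Orientations are given as [roll, pitch, yaw] about the fixed x, y, z axes, in that order (R = Rz(yaw) Ry(pitch) Rx(roll)).
In Python, from rig import manip gives the robot as it stands.
- The arm moves only by the shell command python3 -m jog 'ROWS' [FORCE]. ROWS is JSON, a list of rows, each a list of 3 entries, a list of its own where there are three numbers: the opening, from 0 (shut) to 1 (fully open), then the shift along the tool's x, y, z in mm, then the turn, a rotation vector about the tool's x, y, z in units of 6 degrees (1.0 is 6 degrees). A call has 1 to 5 rows; each row shifts and turns the commanded pose from where the row before left it, along the tool's axes as they then stand; what a row does not reach is not made up. A row lasts 1/12 s, in which the tool goes at most 41.7 mm and 7.16 degrees, less where a joint would pass 70% of its speed; a pose out of reach is approached as far as the arm can. A call with a gripper value outside its range is refused whole. The fingers move at their own pace and stop on an object; FORCE is the grip in N (left out, the last holds). Time passes only in rows, so rows that do not move let the fingers close. It gives the time, the measured TCP pose, the force, the opening and the grip force at its end, in the units of the state.
- manip.sense(): the state, without advancing time (a new reading comes with each control period).
- manip.camera(name): name is "scene" or "top"; returns a dict with "color" (420x560x3 uint8, red, green, blue), "camera_matrix" (3x3 intrinsics, pixels), "rvec" (rotation vector, rad) and "tvec" (3), from world to camera coordinates, as OpenCV has them. Camera axes: x right, y down, z forward; pixel columns grow to the right and rows downward; lengths in mm; the calibration is good to about 2 mm. A picture is of the moment at which its call begins. There is no depth.
- manip.sign_off(): hands the job in; it is judged then, once.
Trained networks look in a picture, given as the dict that the camera call returned (one of the last four; its "shot" number tells which), for a name from the list of things; names that differ only in an ending like _2 or _b are one class to them, and where a whole thing is asked for, a point or a joint stands for the part that bears it (a point fixed in the world has none). Each returns a list of dicts, best first, with "conf" (0 to 1); they miss things now and then, are a little off and sometimes report something else, mostly with a low value. They report only what shows in the picture. A call takes as long as a camera call. They do not tell look-alikes from the thing itself.
- manip.search_frame(picture, name): "box" ([left, top, width, height] in pixels, round what is visible of it).
The state is a dict: "time_s": time; "joints": joint angles; "joint_vel": joint speeds; "effort": joint torques, N m; "tool_pos": TCP position; "orientation": TCP orientation; "contact_force": force on the tool from outside, world axes, zero at the start; "wrist_torque": the same for the moment, N m; "opening": finger opening in mm; "gripper_force": force on a finger pad.
Only numpy, scipy, OpenCV 4.12 (cv2) and the standard library are available. Lean on these libraries where they do the work, as an engineer would, in place of code of your own. Each camera call takes 0.05 s, during which the arm holds its last target. There are 200 camera calls.

## Working session

There is one attempt and no reset: what is moved stays moved. The work goes in short steps, Python scripts to look and compute and a shell command to move; the robot and the scene stay as the last step left them, time stands still between calls to the robot, and variables do not carry over. Pictures are saved under pics/ and viewed, at most 10 in all, crops included, and the job is handed in when it is done.

```bash
mkdir -p pics; cat > h.py <<'E'
from rig import manip
import numpy as np, cv2
def ray(p,uv,z):
    K=np.array(p["camera_matrix"],float);R=cv2.Rodrigues(np.array(p["rvec"],float))[0];t=np.array(p["tvec"],float).ravel()
    d=R.T@np.linalg.inv(K)@np.array([uv[0],uv[1],1.]);c=-R.T@t
    return (c+d*(z-c[2])/d[2])[:2].round(1)
def proj(p,X):
    return cv2.projectPoints(np.array(X,float).reshape(-1,1,3),np.array(p["rvec"],float),np.array(p["tvec"],float),np.array(p["camera_matrix"],float),None)[0].reshape(-1,2).round(1)
E
python3 - <<'E'
from h import *
s=manip.sense();print({k:np.round(s[k],3) for k in("time_s","tool_pos","orientation","contact_force","opening")})
for n in("top","scene"):
    p=manip.camera(n);cv2.imwrite(f"pics/{n}0.png",cv2.resize(p["color"][:,:,::-1],(800,600),interpolation=cv2.INTER_CUBIC))
    for o,z in(("viewer",18),("ring",32),("red_dot",21),("blue_dot",21),("tab",73),("pointer",30),("lamp_button",22),("dish",15)):
        for r in manip.search_frame(p,o)[:3]:
            b=r["box"];c=(b[0]+b[2]/2,b[1]+b[3]/2);print(n,o,round(r["conf"],2),np.round(b,1),ray(p,c,z))
E
```

```text
{'time_s': np.float64(0.0), 'tool_pos': array([240.354, 494.098, 204.33 ]), 'orientation': array([-3.139, -0.   ,  2.689]), 'contact_force': array([-0.752,  0.185, -0.723]), 'opening': np.float64(93.796)}
top viewer 0.85 [242.1 160.7  86.2  88.9] [546.3  81. ]
top ring 0.98 [261.6 177.9  54.   60.2] [535.7  72.1]
top tab 0.78 [258.5 179.5  54.7  62.4] [521.4  80.3]
top pointer 0.93 [261.8 178.4  54.7  60.5] [534.2  70.6]
top lamp_button 0.6 [141.9 222.9  13.7   9.4] [489.6 454.7]
top lamp_button 0.52 [168.3 250.4  15.8  18. ] [402.  377.6]
top lamp_button 0.44 [177.  219.4  14.   10.9] [495.6 358.3]
top dish 0.86 [269.6 184.2  36.7  33.3] [558.8  73.1]
top dish 0.69 [262.1 179.   52.7  63.4] [531.2  72.3]
scene viewer 0.58 [234.8 211.2  78.7  52.2] [532.8  56.6]
scene viewer 0.56 [261.  217.8  24.7  20.5] [553.3 104.1]
scene viewer 0.26 [353.1 245.5  18.5  24.7] [ 710.7 -142.9]
scene ring 0.6 [246.7 214.8  51.1  27.9] [538.8  82.3]
scene tab 0.64 [244.5 213.1  51.9  33. ] [504.1  22.7]
scene pointer 0.7 [247.4 212.8  48.9  30.3] [541.1  89.7]
scene lamp_button 0.56 [221.9 194.8   7.9   6.7] [486.2 342.5]
scene lamp_button 0.47 [193.5 194.7  11.6   8.5] [401.5 376.2]
scene dish 0.68 [262.9 216.6  26.   19.9] [566.4 112.8]
```

View pics/top0.png

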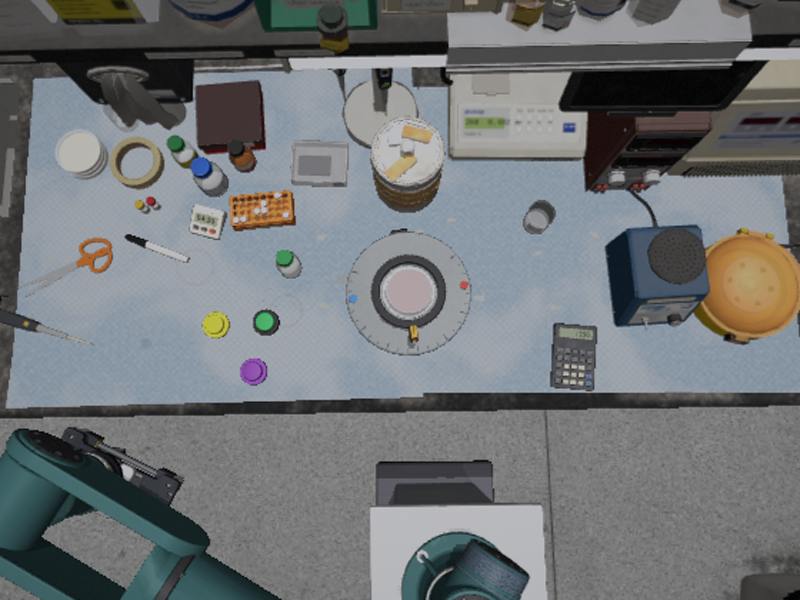

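View pics/scene0.png

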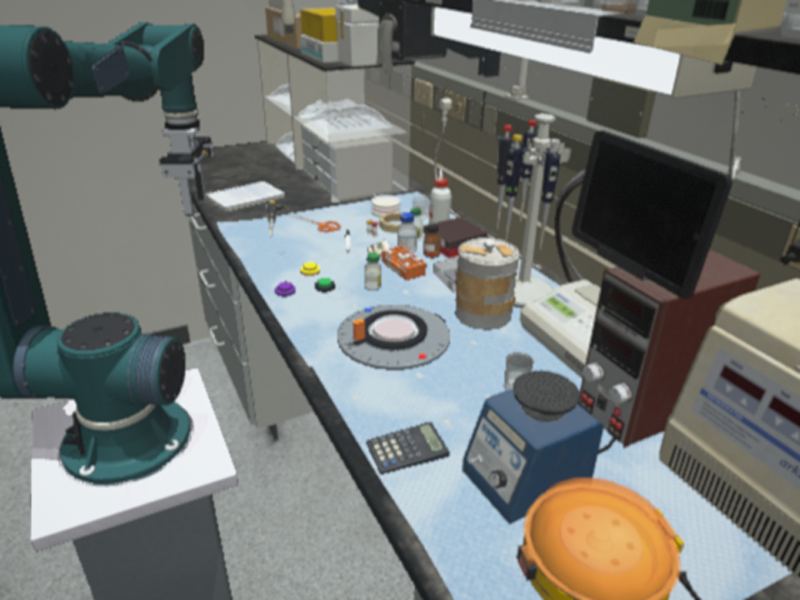

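The top view shows the ring centre near (408,291), with the tab and pointer at (413,335) on the robot's side. The red dot is at (464,285) on the right and the blue dot at (352,299) on the left. The green button is at (265,322), with the yellow (215,324) and purple (253,371) look-alikes beside it. Next I'll measure by colour.

```bash
cat >> h.py <<'E'
def blob(p,lo,hi,win):
    x,y,w,h=win;hsv=cv2.cvtColor(p["color"],cv2.COLOR_RGB2HSV)[y:y+h,x:x+w]
    m=cv2.inRange(hsv,np.array(lo),np.array(hi))
    n,l,st,c=cv2.connectedComponentsWithStats(m)
    if n<2:return None
    i=1+np.argmax(st[1:,4]);return c[i]+[x,y],st[i,4],st[i,:4]+[x,y,0,0]
E
python3 - <<'E'
from h import *
p=manip.camera("top")
W=(238,158,96,94)
for n,lo,hi,w,z in(("red",(0,120,80),(6,255,255),(300,170,34,60),21),("blue",(95,130,100),(125,255,255),(238,190,20,30),21),("orange",(8,130,60),(22,255,255),(270,215,40,40),73),("green",(50,120,60),(80,255,255),(172,212,30,28),22)):
    b=blob(p,lo,hi,w,);print(n,b, b and ray(p,b[0],z))
hsv=cv2.cvtColor(p["color"],cv2.COLOR_RGB2HSV)
# grey base silhouette: low saturation
m=np.zeros(hsv.shape[:2],np.uint8);x,y,w,h=W
m[y:y+h,x:x+w]=((hsv[y:y+h,x:x+w,1]<30)&(hsv[y:y+h,x:x+w,2]>70))*255
cs=max(cv2.findContours(m,cv2.RETR_EXTERNAL,cv2.CHAIN_APPROX_NONE)[0],key=cv2.contourArea)
e=cv2.fitEllipse(cv2.convexHull(cs));print("base",e,ray(p,e[0],16))
c=p["color"][155:255,235:340,::-1];cv2.imwrite("pics/crop1.png",cv2.resize(c,None,fx=5.8,fy=5.8,interpolation=cv2.INTER_CUBIC))
E
```

```text
red (array([324.23809524, 198.9047619 ]), np.int32(21), array([322, 197,   6,   5])) [561.4 -26.7]
blue (array([246.52941176, 208.64705882]), np.int32(17), array([245, 207,   4,   5])) [537.8 187.3]
orange (array([288.6, 234.8]), np.int32(15), array([287, 230,   5,   8])) [457.7  74.4]
green (array([184.94964029, 224.79856115]), np.int32(139), array([179, 219,  13,  13])) [495.7 355.7]
base ((289.0241394042969, 213.550048828125), (89.80487823486328, 111.01317596435547), 150.65748596191406) [523.   70.9]
```

View pics/crop1.png

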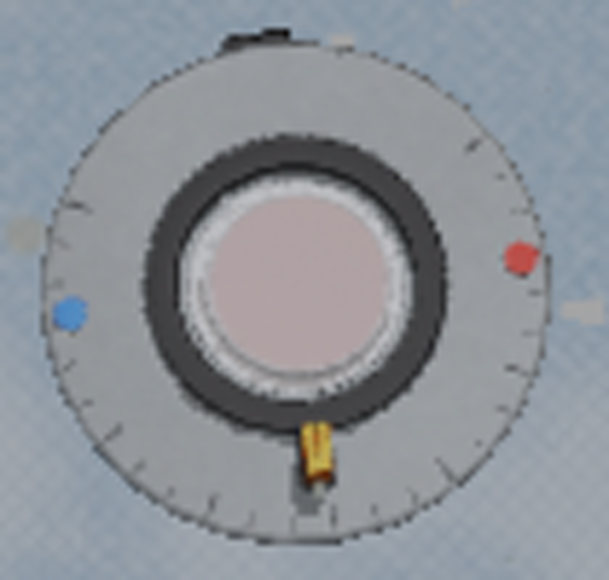

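The two dots lie opposite each other, so the ring axis is at about (549,80). The tab sits near +4° and the red dot near +96°. I'll close the fingers, move to the left (+y) side of the tab, and turn so that tool y points along the push.

```bash

python3 -m jog '[[0,[-30,-20,0],[0,0,0]],[0,[-30,-20,0],[0,0,0]],[0,[-30,-20,0],[0,0,0]],[0,[-30,-20,0],[0,0,0]]]' 
python3 -m jog '[[0,[-30,-20,0],[0,0,0]],[0,[-30,-20,0],[0,0,0]],[0,[-30,-20,0],[0,0,0]],[0,[-30,-20,0],[0,0,0]]]' 
python3 -m jog '[[0,[-30,-20,0],[0,0,0]],[0,[-30,-20,0],[0,0,0]],[0,[-30,-20,0],[0,0,0]],[0,[-30,-20,0],[0,0,0]]]' 
python3 -m jog '[[0,[0,0,0],[0,0,1]],[0,[0,0,0],[0,0,1]],[0,[0,0,0],[0,0,1]],[0,[0,0,0],[0,0,1]],[0,[0,0,0],[0,0,1]]]'
python3 -m jog '[[0,[0,0,0],[0,0,1]],[0,[0,0,0],[0,0,1]],[0,[0,0,0],[0,0,1]],[0,[0,0,0],[0,0,1]],[0,[0,0,0],[0,0,1]]]'
python3 -m jog '[[0,[0,0,0],[0,0,1]],[0,[0,0,0],[0,0,1]],[0,[0,0,0],[0,0,1]],[0,[0,0,0],[0,0,1]],[0,[0,0,0],[0,0,1]]]'
python3 -m jog '[[0,[0,0,0],[0,0,1]],[0,[0,0,0],[0,0,1]],[0,[0,0,0],[0,0,1]],[0,[0,0,0],[0,0,1]],[0,[0,0,0],[0,0,1]]]'
python3 -m jog '[[0,[0,0,0],[0,0,1]],[0,[0,0,0],[0,0,1]],[0,[0,0,0],[0,0,1]],[0,[0,0,0],[0,0,1]],[0,[0,0,0],[0,0,1]]]'
```

```text
time_s: 1.28
tool_pos: [313.9, 369.0, 205.5]
orientation: [3.141, 0.0, 2.69]
contact_force: [0.9, 0.4, 0.3]
opening: 70.2
gripper_force: 0.0
time_s: 1.62
tool_pos: [387.0, 244.2, 205.8]
orientation: [3.141, 0.001, 2.689]
contact_force: [0.3, 0.7, -0.8]
opening: 44.6
gripper_force: 0.0
time_s: 1.95
tool_pos: [460.0, 119.6, 205.8]
orientation: [3.141, 0.001, 2.689]
contact_force: [0.1, 0.9, -0.6]
opening: 17.5
gripper_force: 0.0
time_s: 2.37
tool_pos: [459.4, 121.0, 205.5]
orientation: [3.142, -0.0, 2.159]
contact_force: [-0.0, -0.2, -0.2]
opening: 0.3
gripper_force: 0.0
time_s: 2.78
tool_pos: [459.4, 121.3, 205.6]
orientation: [3.141, -0.0, 1.636]
contact_force: [0.7, 0.9, -0.3]
opening: 0.7
gripper_force: 0.0
time_s: 3.2
tool_pos: [459.4, 121.3, 205.6]
orientation: [3.141, -0.0, 1.113]
contact_force: [-0.3, -0.9, -0.6]
opening: 0.5
gripper_force: 0.0
time_s: 3.62
tool_pos: [459.3, 121.3, 205.5]
orientation: [-3.142, -0.0, 0.589]
contact_force: [-1.0, 0.4, 0.2]
opening: 0.5
gripper_force: 0.0
time_s: 4.03
tool_pos: [459.3, 121.3, 205.5]
orientation: [-3.142, -0.0, 0.066]
contact_force: [0.6, 0.2, 0.0]
opening: 0.3
gripper_force: 0.0
```

```bash

python3 -m jog '[[0,[0,0,40],[0,0,0]],[0,[0,0,40],[0,0,0]],[0,[0,0,40],[0,0,0]],[0,[0,0,30],[0,0,0]],[0,[0,0,10],[0,0,0]]]' 
python3 -m jog '[[0,[0,10,0],[0,0,0]],[0,[0,8,0],[0,0,0]],[0,[0,4,0],[0,0,0]],[0,[0,0,0],[0,0,0]]]' 
cat > look.py <<'E'
from h import *;import sys
p=manip.camera("top");s=manip.sense();print(round(s["time_s"],2),np.round(s["tool_pos"],1),np.round(s["orientation"],3),np.round(s["contact_force"],1))
for lo,hi in(((8,130,60),(25,255,255)),):
    b=blob(p,lo,hi,(255,165,80,85));print(b,b and ray(p,b[0],73))
c=p["color"][155:255,235:340,::-1]
q=manip.camera("scene");d=q["color"][195:265,225:330,::-1]
o=np.vstack([cv2.resize(c,(609,340),interpolation=cv2.INTER_CUBIC) if 0 else cv2.resize(c,None,fx=3.6,fy=3.6,interpolation=cv2.INTER_CUBIC)]);d=cv2.resize(d,None,fx=3.9,fy=3.9,interpolation=cv2.INTER_CUBIC)
H=np.zeros((360,o.shape[1]+d.shape[1],3),np.uint8);H[:o.shape[0],:o.shape[1]]=o;H[:d.shape[0],o.shape[1]:]=d
cv2.imwrite(sys.argv[1],H);print(H.shape)
E
python3 look.py pics/a.png
```

```text
time_s: 4.45
tool_pos: [455.2, 120.7, 40.1]
orientation: [3.141, 0.01, 0.071]
contact_force: [-1.0, 0.3, -0.1]
opening: 0.4
gripper_force: 0.0
time_s: 4.78
tool_pos: [463.3, 98.3, 48.4]
orientation: [3.141, -0.006, 0.069]
contact_force: [-0.1, 0.1, -0.3]
opening: 0.5
gripper_force: 0.0
4.83 [463.   98.8  48.1] [-3.141 -0.005  0.069] [-0.7  0.  -0.4]
None None
(360, 788, 3)
```

View pics/a.png

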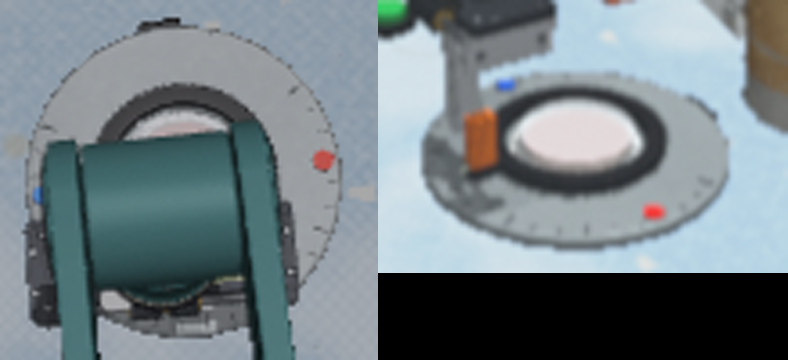

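The scene crop shows the closed fingers standing just behind the orange tab at (480,140). The red dot is at (653,212). Now I'll push along the arc in 3° rows.

```bash

python3 -m jog '[[0,[0,3,0],[0,0,0]],[0,[0,2.5,0],[0,0,0]],[0,[-0.8,4.4,0],[0,0,-0.5]],[0,[-0.8,4.4,0],[0,0,-0.5]],[0,[-0.8,4.4,0],[0,0,-0.5]]]' 
python3 -m jog '[[0,[-0.8,4.4,0],[0,0,-0.5]],[0,[-0.8,4.4,0],[0,0,-0.5]],[0,[-0.8,4.4,0],[0,0,-0.5]],[0,[-0.8,4.4,0],[0,0,-0.5]],[0,[-0.8,4.4,0],[0,0,-0.5]]]' 
python3 -m jog '[[0,[-0.8,4.4,0],[0,0,-0.5]],[0,[-0.8,4.4,0],[0,0,-0.5]],[0,[-0.8,4.4,0],[0,0,-0.5]],[0,[-0.8,4.4,0],[0,0,-0.5]],[0,[0,0,0],[0,0,0]]]' 
python3 look.py pics/b.png
```

```text
time_s: 5.3
tool_pos: [460.6, 80.8, 45.9]
orientation: [-3.141, -0.001, 0.231]
contact_force: [-0.6, 0.4, 1.1]
opening: 0.5
gripper_force: 0.7
time_s: 5.72
tool_pos: [463.4, 58.6, 45.6]
orientation: [-3.14, 0.001, 0.493]
contact_force: [-2.2, 1.0, 0.9]
opening: 0.5
gripper_force: 0.8
time_s: 6.13
tool_pos: [470.6, 41.5, 45.4]
orientation: [-3.141, 0.0, 0.7]
contact_force: [0.5, -0.0, -0.3]
opening: 0.6
gripper_force: 0.0
6.18 [470.8  41.7  45.5] [ 3.142 -0.     0.698] [0.8 0.2 0.3]
None None
(360, 788, 3)
```

View pics/b.png

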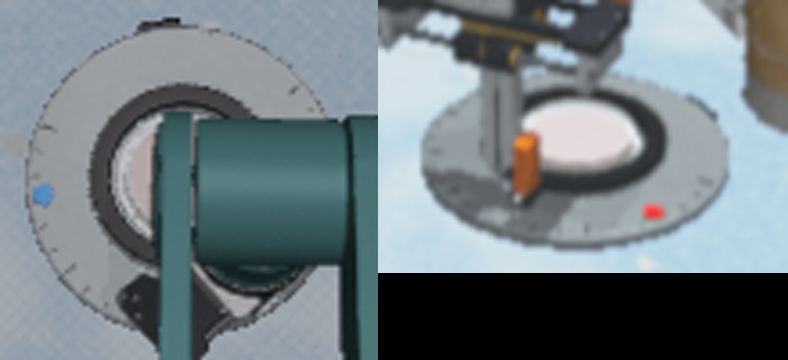

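The tab has followed and is now at (525,165) in the scene crop, with the ring at about 40°. I'll keep pushing.

```bash

python3 -m jog '[[0,[-0.9,4.4,0],[0,0,-0.5]],[0,[-0.9,4.4,0],[0,0,-0.5]],[0,[-0.9,4.4,0],[0,0,-0.5]],[0,[-0.9,4.4,0],[0,0,-0.5]],[0,[-0.9,4.4,0],[0,0,-0.5]]]' 
python3 -m jog '[[0,[-0.9,4.4,0],[0,0,-0.5]],[0,[-0.9,4.4,0],[0,0,-0.5]],[0,[-0.9,4.4,0],[0,0,-0.5]],[0,[-0.9,4.4,0],[0,0,-0.5]],[0,[-0.9,4.4,0],[0,0,-0.5]]]' 
python3 -m jog '[[0,[-0.9,4.4,0],[0,0,-0.5]],[0,[-0.9,4.4,0],[0,0,-0.5]],[0,[-0.9,4.4,0],[0,0,-0.5]],[0,[-0.9,4.4,0],[0,0,-0.5]],[0,[0,0,0],[0,0,0]]]' 
cat > tabang.py <<'E'
from h import *
# tab angle: model tab top projected for each theta vs orange blob in scene; dots refine centre
p=manip.camera("scene");s=manip.sense();print(round(s["time_s"],2),np.round(s["tool_pos"],1),np.round(s["orientation"],3),np.round(s["contact_force"],1))
hsv=cv2.cvtColor(p["color"],cv2.COLOR_RGB2HSV)
x,y,w,h=235,205,80,55
m=np.zeros(hsv.shape[:2],np.uint8);m[y:y+h,x:x+w]=cv2.inRange(hsv[y:y+h,x:x+w],np.array((8,150,60)),np.array((22,255,255)))
r=blob(p,(0,150,100),(5,255,255),(285,235,25,25));b=blob(p,(100,130,100),(125,255,255),(240,205,40,25))
print("red",r and (r[1],ray(p,r[0],20)),"blue",b and (b[1],ray(p,b[0],20)))
print("orange n",m.sum()//255,cv2.boundingRect(m))
best=[]
for cx in(545,547.5,550):
  for cy in(77.5,80,82.5):
    for th in np.arange(0,115,.5):
      t=np.radians(th);o=np.array([-np.cos(t),-np.sin(t)]);u=np.array([np.sin(t),-np.cos(t)])
      P=[[*(np.array([cx,cy])+o*a+u*d),z] for a in(73,95) for d in(-6,6) for z in(32,73)]
      q=proj(p,P);M=np.zeros_like(m);cv2.fillConvexPoly(M,cv2.convexHull((q*16).astype(np.int32)),255,shift=4)
      best.append(((M&m).sum()/max((M|m).sum(),1),cx,cy,th))
best.sort(reverse=True);print(*[tuple(np.round(a,2)) for a in best[:6]],sep="\n")
E
python3 tabang.py; python3 look.py pics/c.png
```

```text
time_s: 6.65
tool_pos: [482.8, 23.7, 45.5]
orientation: [-3.14, 0.0, 0.963]
contact_force: [-1.5, 1.8, 0.2]
opening: 0.6
gripper_force: 0.8
time_s: 7.07
tool_pos: [499.8, 8.9, 45.3]
orientation: [-3.14, 0.001, 1.224]
contact_force: [-2.3, 0.0, 0.1]
opening: 0.3
gripper_force: 0.8
time_s: 7.48
tool_pos: [516.6, 0.6, 45.4]
orientation: [-3.141, 0.0, 1.432]
contact_force: [0.1, -0.3, 0.1]
opening: 0.0
gripper_force: 0.0
7.53 [516.6   0.9  45.5] [ 3.141 -0.     1.43 ] [-0.5 -0.7  0.9]
red (np.int32(8), array([560.4, -26.9])) blue (np.int32(5), array([537.1, 186. ]))
orange n 47 (282, 231, 5, 15)
(np.float64(0.43), np.float64(550.0), np.float64(82.5), np.float64(80.0))
(np.float64(0.43), np.float64(550.0), np.float64(77.5), np.float64(80.5))
(np.float64(0.43), np.float64(550.0), np.float64(77.5), np.float64(78.5))
(np.float64(0.43), np.float64(547.5), np.float64(77.5), np.float64(80.0))
(np.float64(0.43), np.float64(550.0), np.float64(82.5), np.float64(80.5))
(np.float64(0.43), np.float64(550.0), np.float64(82.5), np.float64(79.0))
7.58 [516.6   1.   45.6] [ 3.141 -0.     1.43 ] [ 0.2 -0.   0.3]
None None
(360, 788, 3)
```

View pics/c.png

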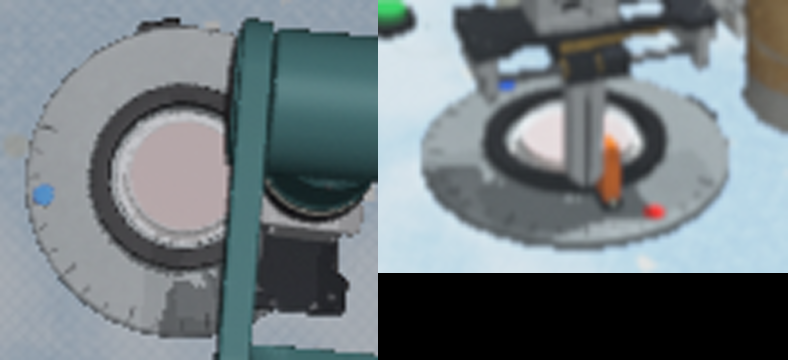

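```bash

python3 -m jog '[[0,[-0.9,4.4,0],[0,0,-0.5]],[0,[-0.9,4.4,0],[0,0,-0.5]],[0,[-0.9,4.4,0],[0,0,-0.5]],[0,[-0.9,4.4,0],[0,0,-0.5]],[0,[0,0,0],[0,0,0]]]' 
python3 -m jog '[[0,[0,-8,0],[0,0,0]],[0,[0,-12,0],[0,0,0]],[0,[0,0,-30],[0,0,0]],[0,[0,0,-40],[0,0,0]],[0,[0,0,-35],[0,0,0]]]' 
python3 -m jog '[[0,[35,0,0],[0,0,0]],[0,[40,0,0],[0,0,0]],[0,[40,0,0],[0,0,0]],[0,[40,0,0],[0,0,0]],[0,[40,0,0],[0,0,0]]]' 
python3 -m jog '[[0,[40,0,0],[0,0,0]],[0,[25,0,0],[0,0,0]],[0,[0,0,0],[0,0,0]]]'
python3 tabang.py; python3 - <<'E'
from h import *
p=manip.camera("top")
for n,lo,hi,w,z in(("red",(0,120,80),(6,255,255),(300,170,34,60),20),("blue",(95,130,100),(125,255,255),(238,190,20,30),20),("orange",(8,130,60),(22,255,255),(295,185,40,40),73)):
    b=blob(p,lo,hi,w,);print(n,b, b and ray(p,b[0],z))
c=p["color"][175:225,285:335,::-1];cv2.imwrite("pics/d.png",cv2.resize(c,None,fx=12,fy=12,interpolation=cv2.INTER_CUBIC))
E
```

```text
time_s: 8.05
tool_pos: [534.0, -3.8, 45.5]
orientation: [3.141, 0.0, 1.641]
contact_force: [0.0, -0.8, -0.6]
opening: 0.5
gripper_force: 0.0
time_s: 8.47
tool_pos: [512.0, -4.9, 151.2]
orientation: [-3.14, -0.001, 1.64]
contact_force: [0.7, -1.3, 0.6]
opening: 0.2
gripper_force: 0.0
time_s: 8.88
tool_pos: [498.8, 190.8, 150.9]
orientation: [3.141, -0.0, 1.639]
contact_force: [0.7, -0.4, 0.4]
opening: 0.6
gripper_force: 0.0
time_s: 9.13
tool_pos: [493.5, 258.6, 150.4]
orientation: [-3.141, -0.003, 1.646]
contact_force: [-0.2, -0.3, 0.2]
opening: 0.6
gripper_force: 0.0
9.18 [494.  256.1 150.3] [-3.141 -0.     1.645] [ 0.8 -0.2  0.2]
red (np.int32(10), array([559.6, -26.6])) blue (np.int32(7), array([535.6, 186.5]))
orange n 76 (287, 230, 6, 14)
(np.float64(0.64), np.float64(550.0), np.float64(82.5), np.float64(90.5))
(np.float64(0.63), np.float64(547.5), np.float64(82.5), np.float64(94.0))
(np.float64(0.63), np.float64(547.5), np.float64(77.5), np.float64(94.5))
(np.float64(0.63), np.float64(545.0), np.float64(77.5), np.float64(94.0))
(np.float64(0.63), np.float64(550.0), np.float64(80.0), np.float64(93.5))
(np.float64(0.63), np.float64(550.0), np.float64(77.5), np.float64(90.0))
red (array([324.55555556, 198.83333333]), np.int32(18), array([323, 197,   5,   5])) [561.7 -27.6]
blue (array([246.52941176, 208.64705882]), np.int32(17), array([245, 207,   4,   5])) [538.  187.4]
orange (array([316.36, 201.92]), np.int32(25), array([313, 200,   8,   4])) [ 5.435e+02 -4.000e-01]
```

View pics/d.png

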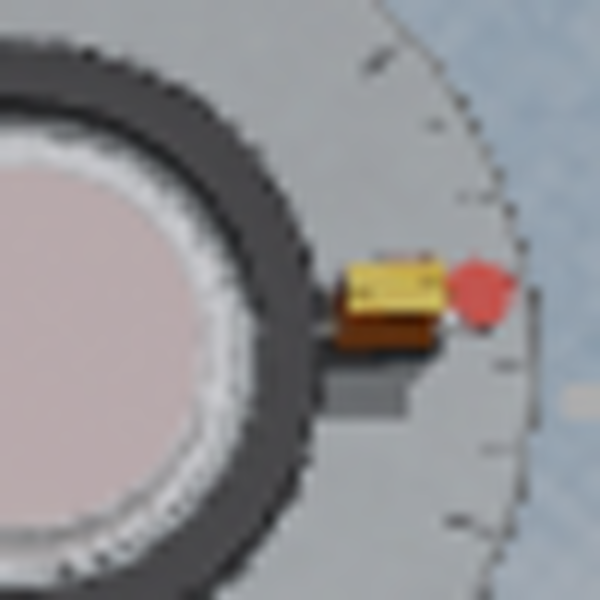

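The crop shows the tab top (yellow) at about (397,288), the white pointer tip at about (452,318), and the red dot at (481,292). The pointer looks slightly short of the dot, so I'll put numbers on it.

```bash
cat > fit.py <<'E'
from h import *
p=manip.camera("top");ang=lambda v,c:np.degrees(np.arctan2(-(v-c)[1],-(v-c)[0]))
hsv=cv2.cvtColor(p["color"],cv2.COLOR_RGB2HSV)
r=ray(p,blob(p,(0,120,80),(6,255,255),(317,190,20,20))[0],20.5);b=ray(p,blob(p,(95,130,100),(125,255,255),(238,190,20,30))[0],20.5)
# robust dot centre: saturation-weighted
def wc(win,ch):
    x,y,w,h=win;I=p["color"][y:y+h,x:x+w].astype(float);W=np.clip(I[...,ch]-I[...,2-ch]-25,0,None)
    if ch==2:W=np.clip(I[...,2]-I[...,0]-45,0,None)
    g=np.mgrid[y:y+h,x:x+w];return np.array([(W*g[1]).sum(),(W*g[0]).sum()])/W.sum()
c=(r+b)/2;print("dots",r,b,"c",c,np.linalg.norm(r-b)/2)
print("red angle",ang(r,c)); print("blue w",ray(p,wc((243,204,8,9),2),20.5))
def face(lo,hi,z,name):
    x,y,w,h=300,185,26,30;I=hsv[y:y+h,x:x+w];m=cv2.inRange(I,np.array(lo),np.array(hi));g=np.argwhere(m)[:,::-1]+[x,y]
    if len(g):v=ray(p,g.mean(0),z);print(name,len(g),g.mean(0).round(2),v,"ang",ang(v,c).round(2),"rad",np.linalg.norm(v-c).round(1))
face((19,100,150),(32,255,255),73,"top")
face((8,120,40),(18,255,160),52,"front")
print(hsv[194:206,312:328].tolist() if 0 else "")
# ring centre from dark annulus
d=cv2.inRange(cv2.cvtColor(p["color"],cv2.COLOR_RGB2GRAY),0,75);d[:,:255]=0;d[:,320:]=0;d[:175]=0;d[245:]=0
cs=max(cv2.findContours(d,cv2.RETR_EXTERNAL,cv2.CHAIN_APPROX_NONE)[0],key=cv2.contourArea)[:,0,:].astype(float)
W=np.array([ray(p,q,32) for q in cs]);k=np.ones(len(W),bool)
for _ in range(6):
    A=np.c_[2*W[k],np.ones(k.sum())];s=np.linalg.lstsq(A,(W[k]**2).sum(1),rcond=None)[0];R=np.sqrt(s[2]+s[:2]@s[:2]);k=abs(np.linalg.norm(W-s[:2],axis=1)-R)<3
print("ring c",s[:2].round(1),R.round(1),k.sum())
for nm,cc in(("dots",c),("ring",s[:2])):
    for th in(90,93,96,99):
        t=np.radians(th);o=np.array([-np.cos(t),-np.sin(t)]);print(nm,th,proj(p,[[*(cc+84*o),73],[*(cc+101*o),30]]).tolist())
print("tab top px by eye (317.6,198.5) ->",ang(ray(p,(317.6,198.5),73),c),"tip (322.2,201.0)->",ray(p,(322.2,201.),30),ang(ray(p,(322.2,201.),30),c))
E
python3 fit.py
```

```text
dots [561.8 -27.2] [537.9 187.4] c [549.85  80.1 ] 107.96338499695162
red angle 96.35484314934271
blue w [537.9 187.1]
top 32 [317.5 198.5] [552.6  -3.7] ang 91.88 rad 83.8
front 26 [316.23 201.81] [547.8  -1.8] ang 88.57 rad 81.9

ring c [547.6  80. ] 69.5 141
dots 90 [[317.6, 199.5], [322.6, 202.4]]
dots 93 [[317.5, 197.9], [322.5, 200.5]]
dots 96 [[317.3, 196.3], [322.2, 198.7]]
dots 99 [[317.1, 194.6], [321.9, 196.8]]
ring 90 [[317.7, 200.3], [322.6, 203.2]]
ring 93 [[317.6, 198.7], [322.5, 201.3]]
ring 96 [[317.4, 197.1], [322.3, 199.4]]
ring 99 [[317.1, 195.5], [322.0, 197.6]]
tab top px by eye (317.6,198.5) -> 91.87285698215675 tip (322.2,201.0)-> [553.9 -20. ] 92.31689722694244
```

The tab is at about 92° and the red dot at about 96.4°, so it needs about 4.4° more. I'll go back behind the tab and nudge it.

```bash

python3 -m jog '[[0,[-35,0,0],[0,0,0]],[0,[-40,0,0],[0,0,0]],[0,[-40,0,0],[0,0,0]],[0,[-40,0,0],[0,0,0]],[0,[-40,0,0],[0,0,0]]]' 
python3 -m jog '[[0,[-40,0,0],[0,0,0]],[0,[-25,0,0],[0,0,0]],[0,[0,0,0],[0,0,0]],[0,[0,0,30],[0,0,0]],[0,[0,0,30],[0,0,0]]]'
python3 -m jog '[[0,[0,0,30],[0,0,0]],[0,[0,0,15],[0,0,0]],[0,[0,8,0],[0,0,0]],[0,[0,4,0],[0,0,0]],[0,[0,0,0],[0,0,0]]]'
python3 -m jog '[[0,[0,0,0],[0,0,0]]]'
```

```text
time_s: 9.7
tool_pos: [508.4, 56.1, 150.7]
orientation: [3.141, 0.001, 1.639]
contact_force: [1.1, -0.1, 0.4]
opening: 0.5
gripper_force: 0.0
time_s: 10.12
tool_pos: [515.3, -7.1, 92.5]
orientation: [3.135, 0.001, 1.637]
contact_force: [0.6, 0.1, -0.2]
opening: 0.1
gripper_force: 0.0
time_s: 10.53
tool_pos: [527.9, -4.7, 47.3]
orientation: [3.138, 0.0, 1.641]
contact_force: [-0.1, -0.5, 0.9]
opening: 1.1
gripper_force: 0.0
time_s: 10.62
tool_pos: [527.6, -4.7, 47.7]
orientation: [3.138, 0.001, 1.641]
contact_force: [0.4, -0.5, -0.3]
opening: 0.7
gripper_force: 0.0
```

```bash

python3 -m jog '[[0,[-0.5,4,0],[0,0,-0.73]],[0,[-0.4,3,0],[0,0,0]],[0,[-0.4,3,0],[0,0,0]],[0,[-0.4,2.8,0],[0,0,0]],[0,[0,0,0],[0,0,0]]]' 
python3 -m jog '[[0,[0,0,0],[0,0,0]]]'
```

```text
time_s: 11.03
tool_pos: [539.4, -4.6, 46.0]
orientation: [3.14, 0.0, 1.717]
contact_force: [-0.9, -0.2, 0.4]
opening: 0.5
gripper_force: 0.0
time_s: 11.12
tool_pos: [539.1, -4.5, 45.7]
orientation: [3.141, 0.0, 1.717]
contact_force: [0.5, 0.9, 0.5]
opening: 0.3
gripper_force: 0.0
```

```bash

python3 -m jog '[[0,[0,0.8,0],[0,0,0]],[0,[0,0.6,0],[0,0,0]],[0,[0,0,0],[0,0,0]],[0,[0,0,0],[0,0,0]]]' 
python3 -m jog '[[0,[0,-8,0],[0,0,0]],[0,[0,-12,0],[0,0,0]],[0,[0,0,-30],[0,0,0]],[0,[0,0,-40],[0,0,0]],[0,[0,0,-35],[0,0,0]]]' 
python3 -m jog '[[0,[35,0,0],[0,0,0]],[0,[40,0,0],[0,0,0]],[0,[40,0,0],[0,0,0]],[0,[40,0,0],[0,0,0]],[0,[40,0,0],[0,0,0]]]' 
python3 -m jog '[[0,[40,0,0],[0,0,0]],[0,[25,0,0],[0,0,0]],[0,[0,0,0],[0,0,0]]]'
python3 fit.py;python3 - <<'E'
from h import *
p=manip.camera("top")
c=p["color"][175:225,285:335,::-1];cv2.imwrite("pics/e.png",cv2.resize(c,None,fx=12,fy=12,interpolation=cv2.INTER_CUBIC))
for n,lo,hi,w,z in(("green",(50,120,60),(80,255,255),(172,212,30,28),22),("cap",(50,120,60),(80,255,255),(185,170,30,25),90)):
    b=blob(p,lo,hi,w,);print(n,b, b and ray(p,b[0],z))
E
```

```text
time_s: 11.45
tool_pos: [539.8, -4.4, 45.4]
orientation: [-3.141, -0.0, 1.718]
contact_force: [-1.6, -0.6, 1.2]
opening: 0.4
gripper_force: 0.6
time_s: 11.87
tool_pos: [518.9, -7.2, 151.1]
orientation: [-3.14, -0.001, 1.718]
contact_force: [1.1, 0.1, 0.3]
opening: 0.7
gripper_force: 0.0
time_s: 12.28
tool_pos: [490.9, 187.0, 150.8]
orientation: [3.14, -0.0, 1.717]
contact_force: [0.3, -0.1, -0.2]
opening: 0.6
gripper_force: 0.0
time_s: 12.53
tool_pos: [480.4, 254.3, 150.3]
orientation: [-3.142, -0.003, 1.724]
contact_force: [0.2, -0.6, -0.3]
opening: 0.5
gripper_force: 0.0
dots [561.2 -27.2] [537.9 187.4] c [549.55  80.1 ] 107.93059112225782
red angle 96.19656421659813
blue w [537.9 187.1]
top 30 [317.33 196.33] [558.4  -3.4] ang 96.05 rad 84.0
front 30 [316.27 199.47] [554.1  -2.1] ang 93.17 rad 82.3

ring c [547.6  80. ] 69.5 149
dots 90 [[317.6, 199.6], [322.6, 202.6]]
dots 93 [[317.5, 198.0], [322.5, 200.7]]
dots 96 [[317.3, 196.4], [322.3, 198.8]]
dots 99 [[317.1, 194.8], [321.9, 196.9]]
ring 90 [[317.7, 200.4], [322.7, 203.2]]
ring 93 [[317.6, 198.7], [322.5, 201.3]]
ring 96 [[317.4, 197.1], [322.3, 199.5]]
ring 99 [[317.1, 195.5], [322.0, 197.6]]
tab top px by eye (317.6,198.5) -> 92.07699849920158 tip (322.2,201.0)-> [553.9 -20. ] 92.48831095248701
green (array([184.04347826, 225.26956522]), np.int32(115), array([178, 219,  12,  13])) [494.5 358.2]
cap None None
```

View pics/e.png

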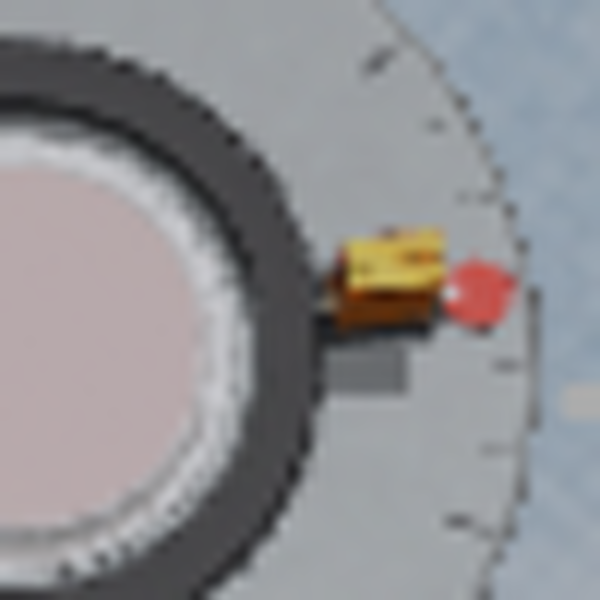

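The white pointer tip at (452,293) is level with the red dot centre at (481,292). The tab fit gives 96.05° against about 96.2° for the dot, so the ring is on target. Next is the button, which I'll cross-check in the scene view.

```bash
python3 - <<'E'
from h import *
p=manip.camera("scene");s=manip.sense();print(np.round(s["tool_pos"],1),s["orientation"][2])
b=blob(p,(50,100,40),(85,255,255),(212,188,30,22));print(b,b and ray(p,b[0],20), proj(p,[[495.7,355.7,22]]))
c=p["color"][120:225,170:310,::-1];cv2.imwrite("pics/f.png",cv2.resize(c,None,fx=5.5,fy=5.5,interpolation=cv2.INTER_CUBIC))
E
```

```text
[481.9 249.3 150.3] 1.7184083418281497
(array([226.90196078, 197.50980392]), np.int32(51), array([222, 195,  10,   6])) [492.3 348.8] [[227.1 196. ]]
```

View pics/f.png

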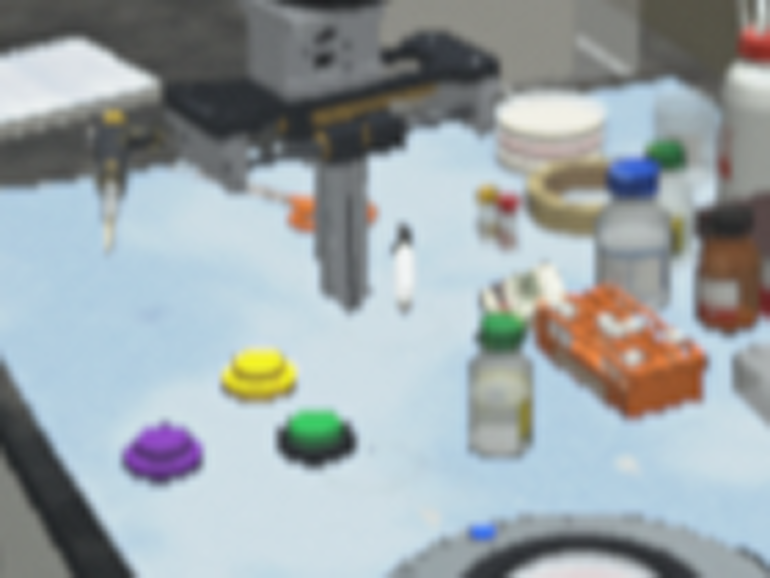

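The green button is at (316,428) in this crop, matching the projection of (495.7,355.7). The bottle at (500,385) stands clear and is lower than the gripper body will go. Moving over the button now.

```bash

python3 -m jog '[[0,[34,9.5,0],[0,0,0]],[0,[34,9.5,0],[0,0,0]],[0,[34,9.5,0],[0,0,0]],[0,[0,0,0],[0,0,0]],[0,[0,0,30],[0,0,0]]]' 
python3 -m jog '[[0,[0,0,40],[0,0,0]],[0,[0,0,30],[0,0,0]],[0,[0,0,15],[0,0,0]],[0,[0,0,4],[0,0,0]],[0,[0,0,0],[0,0,0]]]' 
python3 -m jog '[[0,[0,0,0],[0,0,0]]]'
```

```text
time_s: 13.1
tool_pos: [499.6, 356.8, 126.8]
orientation: [3.129, -0.004, 1.718]
contact_force: [0.6, 0.7, 1.5]
opening: 0.6
gripper_force: 0.0
time_s: 13.52
tool_pos: [495.0, 352.6, 29.9]
orientation: [-3.139, 0.002, 1.716]
contact_force: [-0.2, 0.8, -0.7]
opening: 0.4
gripper_force: 0.0
time_s: 13.6
tool_pos: [496.6, 354.2, 32.9]
orientation: [3.139, -0.001, 1.716]
contact_force: [0.5, 0.1, 0.6]
opening: 0.5
gripper_force: 0.0
```

```bash

python3 -m jog '[[0,[0,0,5],[0,0,0]],[0,[0,0,4],[0,0,0]],[0,[0,0,2],[0,0,0]],[0,[0,0,2],[0,0,0]],[0,[0,0,1],[0,0,0]]]' 
python3 -m jog '[[0,[0,0,1],[0,0,0]],[0,[0,0,1],[0,0,0]],[0,[0,0,0],[0,0,0]]]'
python3 -m jog '[[0,[0,0,1],[0,0,0]],[0,[0,0,0],[0,0,0]]]'
```

```text
time_s: 14.02
tool_pos: [496.1, 355.2, 18.4]
orientation: [3.139, -0.0, 1.718]
contact_force: [1.1, -1.7, 3.1]
opening: 0.3
gripper_force: 1.8
time_s: 14.27
tool_pos: [496.1, 355.2, 16.3]
orientation: [3.14, -0.0, 1.718]
contact_force: [1.3, -0.9, 4.2]
opening: 0.6
gripper_force: 2.4
time_s: 14.43
tool_pos: [496.1, 355.3, 16.2]
orientation: [3.139, -0.0, 1.718]
contact_force: [0.3, -1.5, 8.7]
opening: 0.4
gripper_force: 4.1
```

```bash

python3 -m jog '[[0,[0,0,1],[0,0,0]],[0,[0,0,0],[0,0,0]],[0,[0,0,0],[0,0,0]]]'
python3 -m jog '[[0,[0,0,-6],[0,0,0]],[0,[0,0,-10],[0,0,0]],[0,[0,0,-30],[0,0,0]],[0,[0,0,-40],[0,0,0]],[0,[0,0,-40],[0,0,0]]]'
python3 -m jog '[[0,[0,0,-10],[0,0,0]],[0,[0,0,0],[0,0,0]],[0,[0,0,0],[0,0,0]]]'
python3 fit.py | head -6
```

```text
time_s: 14.68
tool_pos: [496.2, 355.2, 16.2]
orientation: [3.139, -0.0, 1.718]
contact_force: [-1.5, -2.8, 11.4]
opening: 0.5
gripper_force: 5.8
time_s: 15.1
tool_pos: [493.3, 354.3, 138.5]
orientation: [-3.136, 0.002, 1.718]
contact_force: [0.5, 0.4, 0.1]
opening: 0.1
gripper_force: 0.0
time_s: 15.35
tool_pos: [494.9, 355.0, 149.1]
orientation: [-3.141, -0.0, 1.718]
contact_force: [-0.4, 0.4, -0.2]
opening: 0.6
gripper_force: 0.0
dots [561.2 -27.2] [537.6 187.1] c [549.4   79.95] 107.79778522771235
red angle 96.28443087580503
blue w [537.9 187.1]
top 29 [317.21 196.41] [558.2  -3.1] ang 96.05 rad 83.5
front 30 [316.27 199.47] [554.1  -2.1] ang 93.28 rad 82.2
```

The button reached its stop (z 16.2 mm, 11 N) and was then released. The ring is unchanged at 96.05° against about 96.3° for the red dot, and the arm is clear of everything.

```bash
python3 -c "
from rig import manip
print(manip.sign_off())"
```

```text
the job is handed in; nothing more can be done
None
```

The ring's pointer measures within about 0.3° of the red dot's middle, the green lamp button was pressed to its stop and released, and the job is handed in, with no verdict returned.

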